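Sort look-alike canisters by weight into their holders

ROBOT

A 6-joint arm with a two-finger parallel gripper is mounted at the origin on the work surface. World frame = base frame: x ahead of the robot, y to its left, z up, the work surface at z = 0. Lengths are in m, angles in rad, forces in N, time in s.
With the tool pointing down it reaches from about 0.375 to 0.9 m from the base axis. Payload 3.1 kg.
Tool frame: the origin (TCP) lies midway between the tips of the shut fingers; the grasp point (between the pads) lies 19 mm behind it; z points along the fingers, x is the direction in which the jaws open and shut, and the axes are right-handed (so a half turn about z gives the same grasp; the last joint's range is limited). The gripper opens to 87 mm and grips with 3 to 60 N. Pads are 19 mm wide; open, the fingers measure 117 mm over their backs; the gripper's body (75 mm by 190 mm) begins 51 mm behind the grasp point.
Start: joints at [-1.294, 0.527, 1.433, -0, 1.181, -0.178], TCP at [0.275, -0.561, 0.223] pointing down, gripper open.
Joint ranges: [-3.08, 3.08], [-0.75, 2.2], [0.22, 2.44], [-1.43, 4.57], [0, 2.65], [-2.85, 2.85]. Speed limits (rad/s): [2.79, 2.79, 3.14, 3.14, 3.14, 3.14].

INTERFACE

Orientations are given as a rotation vector (axis times angle).
In Python, from workcell import monitor, cams, env gives the robot as it stands.
- The arm moves only by the tool move_arm, never from a script. Its argument "rows" is a list of rows, each a list of 6 numbers: the shift along the world's x, y, z in mm, then the turn, a rotation vector about the world's x, y, z in rad. In form: [[dx, dy, dz, rx, ry, rz], ...]. A call has 1 to 8 rows; each row is the pose to reach, as a shift and turn from the pose commanded when the call began; what a row does not reach only later rows make up. A row lasts 1/8 s, in which the tool goes at most 62.5 mm and 10.7 degrees, less where a joint would pass 70% of its speed; a pose out of reach is approached as far as the arm can. A call with a gripper value outside its range is refused whole. "fingers" is the finger opening in mm, from 0 to 87, set as the call begins (left out, the last holds). The fingers move at their own pace and stop on an object; "grip_force" is the grip in N (left out, the last holds). Time passes only in rows, so rows that repeat a pose let the fingers close. It gives the time, the measured TCP pose, the force and the opening at its end, in the units of the state.
- monitor.get_obs(): the state, without advancing time (a new reading comes with each control period).
- cams.snapshot(name): name is "scene" or "top" or "wrist"; returns (picture, depth): 480x640x3 uint8, red, green, blue; 480x640 float32, m along the optical axis (not along the pixel's ray), 0 where there is no reading.
- cams.camera_params(name): a dict with "K" (3x3 intrinsics, pixels), "eye" and "orientation" of the camera in the world; the wrist camera has in their place "mount" (4x4, takes a point from camera to tool coordinates, whose origin is the TCP and whose axes are the tool frame's). Camera axes: x right, y up, looking along -z (the intrinsics and any distortion apply to the point x, -y, -z); pixel columns grow to the right and rows downward; lengths in m; the calibration is good to about 2 mm. A picture is of the moment at which its call begins: read the wrist's pose just before it. camera_params takes no time and is no camera call.
- env.sign_off(): hands the job in, once; it reports no verdict.
The state is a dict: "clock": time; "joints": joint angles; "joint_velocities": joint speeds; "effort": joint torques, N m; "tool_pos": TCP position; "tool_rot": TCP orientation; "wrist_force": force on the tool from outside, world axes, zero at the start; "ft_torque": the same for the moment, N m; "grip_width": finger opening in m.
Only numpy, scipy, OpenCV 4.12 (cv2) and the standard library are available. Lean on these libraries where they do the work, as an engineer would, in place of code of your own. Each camera call takes 0.05 s, during which the arm holds its last target.

TASK

These three sealed canisters look the same, but one is empty, one is filled and one is a solid balance weight: tell them apart by their weight in the hand. Seat each upright in its own holder, the filled one in the square block, the empty one in the oblong block and the solid one in the block with the round foot, pushing each down against the stiff lift-out plate until it is fully home. Press gently, never above 40 N, keep the canisters upright and leave everything else on the bench where it is.

Things in the scene. Friction and masses are not known exactly. Their poses are not given: they have to be found in the camera images.
- can_a_mid (a point): centre, half-way up (42.5 mm above the underside, z up), of one of three outwardly identical sealed aluminium canisters standing on the bench: an upright cylinder 44 mm in diameter and 85 mm high with a dark groove 20 mm below the top. Best gripped across its upper part, 15 to 30 mm above this point.
- can_a: the body of that canister; origin at the centre of its underside. In each run one canister is empty (about 150 g), one filled (about 320 g) and one solid (about 550 g), each within 30 g; which is which changes from run to run and shows only in the weight, not in the name or the look.
- can_b_mid (a point): centre, half-way up (42.5 mm above the underside, z up), of one of three outwardly identical sealed aluminium canisters standing on the bench: an upright cylinder 44 mm in diameter and 85 mm high with a dark groove 20 mm below the top. Best gripped across its upper part, 15 to 30 mm above this point.
- can_b: the body of that canister; origin at the centre of its underside. In each run one canister is empty (about 150 g), one filled (about 320 g) and one solid (about 550 g), each within 30 g; which is which changes from run to run and shows only in the weight, not in the name or the look.
- can_c_mid (a point): centre, half-way up (42.5 mm above the underside, z up), of one of three outwardly identical sealed aluminium canisters standing on the bench: an upright cylinder 44 mm in diameter and 85 mm high with a dark groove 20 mm below the top. Best gripped across its upper part, 15 to 30 mm above this point.
- can_c: the body of that canister; origin at the centre of its underside. In each run one canister is empty (about 150 g), one filled (about 320 g) and one solid (about 550 g), each within 30 g; which is which changes from run to run and shows only in the weight, not in the name or the look.
- square_mouth (a point): centre of the mouth of this holder's well, level with its top face, 42 mm above the bench, z up. The well is round, upright, 47 mm in diameter with a 2.5 mm chamfer. When a canister is fully home its centre is 12.5 mm above this point and 55 mm of it stand out.
- square: the holder for the filled canister: a fixed square aluminium block, 84 x 84 mm, 42 mm high, no foot. Origin: centre of its underside. In its well lies a white lift-out plate, 18 to 22 mm below the mouth at the start; it slides down stiffly (about 8 N, so a canister's weight alone does not move it) to a hard stop 30 mm below the mouth.
- oblong_mouth (a point): centre of the mouth of this holder's well, level with its top face, 42 mm above the bench, z up. The well is round, upright, 47 mm in diameter with a 2.5 mm chamfer. When a canister is fully home its centre is 12.5 mm above this point and 55 mm of it stand out.
- oblong: the holder for the empty canister: a fixed oblong aluminium block, 66 (its x) x 116 (its y) mm, 42 mm high, a small dark stud near each end. Origin: centre of its underside. In its well lies a white lift-out plate, 18 to 22 mm below the mouth at the start; it slides down stiffly (about 8 N, so a canister's weight alone does not move it) to a hard stop 30 mm below the mouth.
- disc_mouth (a point): centre of the mouth of this holder's well, level with its top face, 42 mm above the bench, z up. The well is round, upright, 47 mm in diameter with a 2.5 mm chamfer. When a canister is fully home its centre is 12.5 mm above this point and 55 mm of it stand out.
- disc: the holder for the solid canister: a fixed aluminium block, 66 x 66 mm, 42 mm high, on a round foot 110 mm in diameter, 6 mm thick. Origin: centre of its underside. In its well lies a white lift-out plate, 18 to 22 mm below the mouth at the start; it slides down stiffly (about 8 N, so a canister's weight alone does not move it) to a hard stop 30 mm below the mouth.
- dish: small lidded culture dish, 37 mm in diameter, 12 mm high, a loose bystander to be left where it is; origin at the centre of its underside.
- stopper: black rubber stopper, 28 mm in diameter, 25 mm high, a loose bystander to be left where it is; origin at the centre of its underside.
- reagent_jar: amber jar, 40 mm in diameter, 60 mm high, a loose bystander to be left where it is; origin at the centre of its underside.
- beaker: small glass beaker, 52 mm in diameter, 60 mm high, a loose bystander to be left where it is; origin at the centre of its underside.
- forceps: steel forceps, 120 mm long, lying flat, a loose bystander to be left where it is; origin at the centre of its underside.
- timer: white bench timer, 35 x 55 x 30 mm, a loose bystander to be left where it is; origin at the centre of its underside.
Not all that is in view belongs to the job. What is shaped like the can_c but purple is not meant.

How it is judged:
At the end, for the whole second after the job is handed in: Each canister stands released and at rest in the holder of its class (filled: square; empty: oblong; solid: round foot), within 4 mm of the well's axis, upright within 4.5 degrees and pushed down to within 2 mm of the plate's stop. The class is judged by the weight with which it rests in the holder (((horizontal distance between can_a_mid and square_mouth below 0.004 m and z of can_a_mid in the frame of square_mouth below 0.0145 m and angle between can_a_mid's own z axis and vertical below 0.08 rad and contact force between can_a and square between 2.7 and 5 N) or (horizontal distance between can_a_mid and oblong_mouth below 0.004 m and z of can_a_mid in the frame of oblong_mouth below 0.0145 m and angle between can_a_mid's own z axis and vertical below 0.08 rad and contact force between can_a and oblong between 0.7 and 2.9 N) or (horizontal distance between can_a_mid and disc_mouth below 0.004 m and z of can_a_mid in the frame of disc_mouth below 0.0145 m and angle between can_a_mid's own z axis and vertical below 0.08 rad and contact force between can_a and disc between 4.9 and 20 N)) and ((horizontal distance between can_b_mid and square_mouth below 0.004 m and z of can_b_mid in the frame of square_mouth below 0.0145 m and angle between can_b_mid's own z axis and vertical below 0.08 rad and contact force between can_b and square between 2.7 and 5 N) or (horizontal distance between can_b_mid and oblong_mouth below 0.004 m and z of can_b_mid in the frame of oblong_mouth below 0.0145 m and angle between can_b_mid's own z axis and vertical below 0.08 rad and contact force between can_b and oblong between 0.7 and 2.9 N) or (horizontal distance between can_b_mid and disc_mouth below 0.004 m and z of can_b_mid in the frame of disc_mouth below 0.0145 m and angle between can_b_mid's own z axis and vertical below 0.08 rad and contact force between can_b and disc between 4.9 and 20 N)) and ((horizontal distance between can_c_mid and square_mouth below 0.004 m and z of can_c_mid in the frame of square_mouth below 0.0145 m and angle between can_c_mid's own z axis and vertical below 0.08 rad and contact force between can_c and square between 2.7 and 5 N) or (horizontal distance between can_c_mid and oblong_mouth below 0.004 m and z of can_c_mid in the frame of oblong_mouth below 0.0145 m and angle between can_c_mid's own z axis and vertical below 0.08 rad and contact force between can_c and oblong between 0.7 and 2.9 N) or (horizontal distance between can_c_mid and disc_mouth below 0.004 m and z of can_c_mid in the frame of disc_mouth below 0.0145 m and angle between can_c_mid's own z axis and vertical below 0.08 rad and contact force between can_c and disc between 4.9 and 20 N)) and linear speed of each of can_a, can_b, can_c below 0.02 m/s); the robot touches nothing.
It fails at once if a canister is forced against a holder with more than 40 N (contact force between any of can_a, can_b, can_c and square above 40 N or contact force between any of can_a, can_b, can_c and oblong above 40 N or contact force between any of can_a, can_b, can_c and disc above 40 N).
It fails at once if a canister is tipped by more than 35 degrees (angle between any of can_a_mid, can_b_mid, can_c_mid's own z axis and vertical above 0.61 rad).
It fails at once if a bystander is moved by more than 20 mm (distance of any of dish, stopper, reagent_jar, beaker, forceps, timer from where it was at the start of the episode above 0.02 m).
It also fails if it takes over 72 s, if anything falls off the work surface, if the arm or the gripper's body presses on something with over 40 N, if the wrist force passes 120 N, or if a joint passes its speed limit or range.

## Working session

There is one attempt and no reset: what is moved stays moved. The work goes in short steps, Python scripts to look and compute and a tool call to move; the robot and the scene stay as the last step left them, time stands still between calls to the robot, and variables do not carry over. Pictures are saved under pics/ and viewed, and the job is handed in when it is done.

Besides the shell and the picture viewer there is one more tool, called after "Request:" in YAML: its name, and indented under it one key for each argument. move_arm: Moves the arm, as the interface text tells. Its arguments: {"type":"object","properties":{"rows":{"type":"array"},"fingers":{"type":"number"},"grip_force":{"type":"number"}},"required":["rows"]}

```bash
mkdir -p pics; ls; python3 - <<'E'
from workcell import monitor, cams, env
import cv2,numpy as np
print(monitor.get_obs())
for n in ["scene","top"]:
    p,d=cams.snapshot(n); cv2.imwrite(f"pics/{n}0.png",p[:,:,::-1]); np.savez(f"{n}0.npz",p=p,d=d)
    print(n,cams.camera_params(n))
print(cams.camera_params("wrist"))
E
```

```text
pics
{'clock': 0.0, 'joints': array([-1.29350173e+00,  5.28487638e-01,  1.43389277e+00, -1.36713058e-05,
        1.18136521e+00, -1.78470192e-01]), 'joint_velocities': array([ 2.87950318e-04, -6.48797549e-04,  4.11133526e-04, -6.30140582e-05,
        1.10077106e-04, -7.70359279e-04]), 'effort': array([ 4.21464656e-04, -4.40037239e+01, -1.76595318e+01,  6.32371916e-02,
        5.80844062e-02, -1.47126111e-04]), 'tool_pos': array([ 0.27493232, -0.5604788 ,  0.22156146]), 'tool_rot': array([-2.66465279e+00,  1.66138596e+00,  2.51870868e-03]), 'wrist_force': array([ 0.12280672, -1.31371666, -0.92099387]), 'ft_torque': array([0.04236906, 0.02766795, 0.03330053]), 'grip_width': 0.08716588299068175}
scene {'K': array([[476.2886355 ,   0.        , 327.11485449],
       [  0.        , 476.2886355 , 238.49100371],
       [  0.        ,   0.        ,   1.        ]]), 'eye': array([ 0.85723572, -0.52928203,  0.64607488]), 'orientation': array([0.78266644, 0.21182384, 0.47581037])}
top {'K': array([[449.46836964,   0.        , 320.66193248],
       [  0.        , 449.46836964, 238.93905706],
       [  0.        ,   0.        ,   1.        ]]), 'eye': array([ 0.45199944, -0.01185911,  0.89611728]), 'orientation': array([ 0.12234416, -0.07637467, -1.56643645])}
{'K': array([[355.35083066,   0.        , 318.88367318],
       [  0.        , 355.35083066, 236.70417592],
       [  0.        ,   0.        ,   1.        ]]), 'mount': array([[ 9.99998769e-01, -9.17386287e-04, -1.27276112e-03,
        -7.84405302e-04],
       [-1.24563263e-03, -9.57460533e-01, -2.88561563e-01,
        -7.85975326e-02],
       [-9.53896118e-04,  2.88562793e-01, -9.57460498e-01,
        -1.62409216e-01],
       [ 0.00000000e+00,  0.00000000e+00,  0.00000000e+00,
         1.00000000e+00]])}
```

View pics/scene0.png

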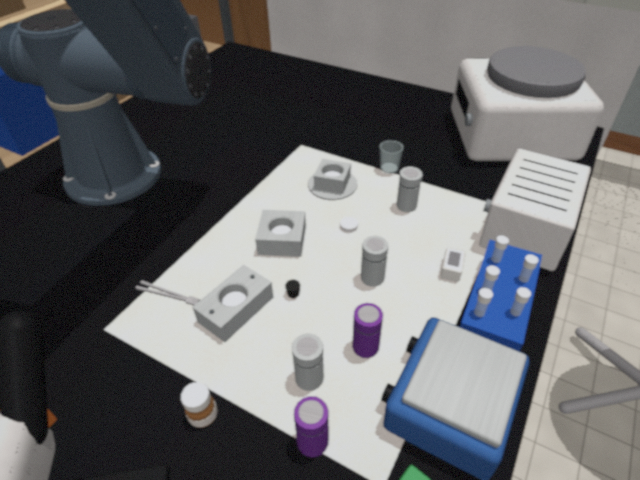

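View pics/top0.png

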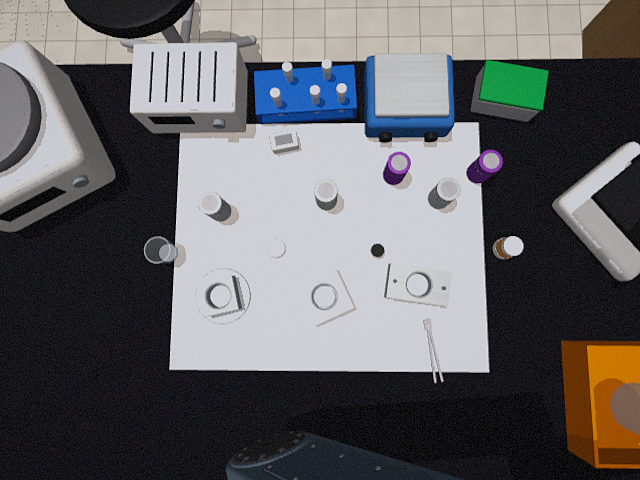

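Scene view: the grey canisters stand at about (409,188), (374,260) and (308,361), with the purple decoys at (367,330) and (312,427). Top view: the grey cans are at (212,205), (326,194) and (444,192), and the wells at (220,296), (324,297) and (418,284) for disc, square and oblong. Next I measure them.

```bash
cat > h.py <<'E'
import numpy as np,cv2
from scipy.spatial.transform import Rotation as R
from workcell import monitor, cams, env
def pose(n,obs=None):
    c=cams.camera_params(n)
    if n!="wrist": return c["K"],R.from_rotvec(c["orientation"]).as_matrix(),c["eye"]
    o=obs or monitor.get_obs(); T=np.eye(4);T[:3,:3]=R.from_rotvec(o["tool_rot"]).as_matrix();T[:3,3]=o["tool_pos"]
    T=T@c["mount"]; return c["K"],T[:3,:3],T[:3,3]
def ray(P,uv):
    K,Rm,e=P; uv=np.atleast_2d(uv).astype(float)
    d=np.c_[(uv[:,0]-K[0,2])/K[0,0],-(uv[:,1]-K[1,2])/K[1,1],-np.ones(len(uv))]
    return e,d@Rm.T
def plane(P,uv,z):
    e,d=ray(P,uv); return e+d*((z-e[2])/d[:,2])[:,None]
def cloud(P,d):
    v,u=np.mgrid[:480,:640]; e,r=ray(P,np.c_[u.ravel(),v.ravel()])
    return (e+r*d.ravel()[:,None]).reshape(480,640,3)
def circ(pts):
    A=np.c_[2*pts,np.ones(len(pts))]; s=np.linalg.lstsq(A,(pts**2).sum(1),rcond=None)[0]
    return s[:2],np.sqrt(s[2]+s[:2]@s[:2])
E
python3 - <<'E'
from h import *
f=np.load("top0.npz");p,d=f["p"],f["d"];P=pose("top");X=cloud(P,d)
for n,(u,v) in dict(A=(212,202),B=(325,188),C=(446,186)).items():
    m=np.zeros((480,640),bool);m[v-30:v+30,u-30:u+30]=1
    m&=(X[...,2]>.078)&(X[...,2]<.095)
    c,_=cv2.findContours(m.astype(np.uint8),0,1)[:2];c=max(c,key=len)[:,0]
    pts=plane(P,c,.085)[:,:2]; q=X[m]
    print(n,m.sum(),q.mean(0).round(4),circ(pts))
for n,(u,v) in dict(disc=(220,296),sq=(324,297),ob=(418,284)).items():
    m=np.zeros((480,640),bool);m[v-16:v+17,u-16:u+17]=1
    z=X[...,2]; print(n,"plate z",X[v,u],"depth z hist",np.histogram(z[m],bins=np.arange(0,.06,.005))[0])
    b=m&(z<.034)&(z>0.01)
    c,_=cv2.findContours(b.astype(np.uint8),0,1)[:2];c=max(c,key=len)[:,0]
    print(plane(P,c,.042)[:,:2].mean(0),X[b].mean(0),circ(plane(P,c,.042)[:,:2]))
    m2=np.zeros((480,640),bool);m2[v-50:v+50,u-50:u+50]=1
    b=(m2&(z>.037)&(z<.047)).astype(np.uint8)
    c,_=cv2.findContours(b,0,1)[:2];c=max(c,key=len)[:,0]
    w=plane(P,c,.042)[:,:2].astype(np.float32); print("rect",cv2.minAreaRect(w*1000))
crop=cv2.resize(p[165:330,180:470,::-1],None,fx=2.75,fy=2.75,interpolation=2);cv2.imwrite("pics/crop.png",crop)
E
```

```text
A 434 [0.624  0.2188 0.0834] (array([0.62373404, 0.21837268]), np.float64(0.021290571894619827))
B 431 [0.6467 0.0041 0.0833] (array([0.64636675, 0.00413838]), np.float64(0.021034480489138023))
C 449 [ 0.649  -0.2211  0.083 ] (array([ 0.64856137, -0.22060194]), np.float64(0.02125530367456838))
disc plate z [0.45146316 0.20962049 0.02032782] depth z hist [ 32  31  21 118 269  30  25 219 331   2   0]
[0.45246473 0.20825663] [0.45437351 0.21060101 0.021412  ] (array([0.45348633, 0.20814202]), np.float64(0.021425917272341718))
rect ((453.4222717285156, 208.7349853515625), (65.86063385009766, 66.95357513427734), 13.106504440307617)
sq plate z [0.45031476 0.00712777 0.02138446] depth z hist [ 60  44   3 116 238  11   4 248 356   0   0]
[0.4529281  0.00679135] [0.45249026 0.00783423 0.02094912] (array([0.4526884 , 0.00681277]), np.float64(0.018898880634619603))
rect ((452.6954040527344, 7.184959411621094), (83.7988052368164, 83.759521484375), 24.970029830932617)
ob plate z [ 0.47581952 -0.17371537  0.02222057] depth z hist [ 20  29  12  42 328  32  16 282 319   1   0]
[ 0.47719608 -0.17185214] [ 0.47617709 -0.17362798  0.0224281 ] (array([ 0.47591608, -0.17030417]), np.float64(0.021171733138733186))
rect ((475.7975158691406, -171.01742553710938), (116.02067565917969, 65.85564422607422), 81.70272064208984)
```

View pics/crop.png

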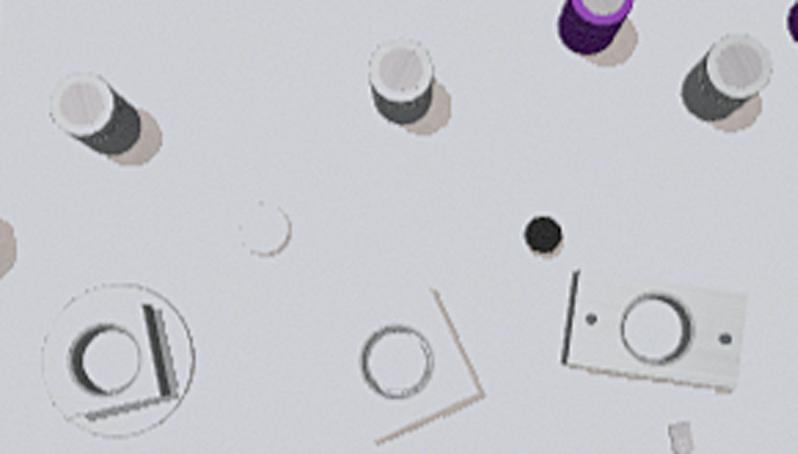

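Request:
move_arm:
  rows:
    - [373,340,-63,0,0,0]
    - [373,340,-63,0,0,0]
    - [373,340,-63,0,0,0]
    - [373,340,-63,0,0,0]
    - [373,340,-63,0,0,0]
    - [373,340,-63,0,0,0]
    - [373,340,-63,0,0,0]
    - [373,340,-63,0,0,0]
  fingers: 66
  grip_force: 35

```text
clock: 1.1
tool_pos: [0.6429, -0.2253, 0.1598]
tool_rot: [2.666, -1.662, -0.001]
wrist_force: [0.3, -1.1, 0.2]
grip_width: 0.0661
```

Request:
move_arm:
  rows:
    - [0,0,0,0,0,0]
    - [0,0,0,0,0,0]

```text
clock: 1.35
tool_pos: [0.6413, -0.2266, 0.1599]
tool_rot: [2.666, -1.66, -0.003]
wrist_force: [0.5, 0.1, 0.0]
grip_width: 0.066
```

```bash
python3 - <<'E'
from h import *
o=monitor.get_obs();print(o["tool_pos"],o["wrist_force"],o["clock"])
P=pose("wrist",o);p,d=cams.snapshot("wrist");cv2.imwrite("pics/w1.png",p[:,:,::-1]);np.savez("w1.npz",p=p,d=d)
X=cloud(P,d);m=(X[...,2]>.078)&(X[...,2]<.095)
c,_=cv2.findContours(m.astype(np.uint8),0,1)[:2]
for k in c:
    if len(k)>40:
        k=k[:,0];print(k.mean(0),circ(plane(P,k,.085)[:,:2]))
E
```

```text
[ 0.64125475 -0.22657398  0.15990139] [0.48596705 0.09132778 0.02365903] 1.35
[319.71428571 232.74285714] (array([ 0.64957322, -0.22248838]), np.float64(0.021602619905137746))
[455.05       215.38333333] (array([ 0.70159474, -0.30031618]), np.float64(0.021949505141302634))
[227.60098522 104.95073892] (array([ 0.69893539, -0.13357395]), np.float64(0.02152814997846076))
[13.56284153 86.19672131] (array([ 0.64951283, -0.00897513]), np.float64(0.015779763190006256))
[413.61581921   9.36158192] (array([ 0.79796866, -0.21009462]), np.float64(0.015279513558268672))
```

View pics/w1.png

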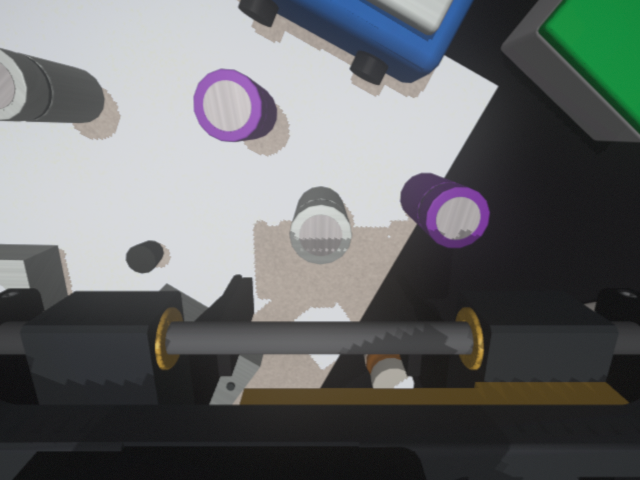

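Wrist view: grey can C's top is at (320,233), with purple decoys at (228,105) and (458,216). The wrist and top cameras agree to 2 mm, so I descend and grip.

Request:
move_arm:
  rows:
    - [8,4.5,-40,0,0,0]
    - [8,4.5,-95,0,0,0]
    - [8,4.5,-114,0,0,0]
    - [8,4.5,-114,0,0,0]
    - [8,4.5,-114,0,0,0]

```text
clock: 2.02
tool_pos: [0.6511, -0.2238, 0.0488]
tool_rot: [-2.665, 1.663, -0.006]
wrist_force: [-0.1, 0.4, -0.3]
grip_width: 0.0659
```

Request:
move_arm:
  rows:
    - [0,0,0,0,0,0]
    - [0,0,0,0,0,0]
    - [0,0,0,0,0,0]
    - [0,0,0,0,0,0]
    - [0,0,0,0,0,0]
  fingers: 30

```text
clock: 2.65
tool_pos: [0.6503, -0.2227, 0.0474]
tool_rot: [-2.666, 1.662, -0.002]
wrist_force: [0.0, -0.5, 4.6]
grip_width: 0.0435
```

Request:
move_arm:
  rows:
    - [0,0,10,0,0,0]
    - [0,0,45,0,0,0]
    - [0,0,80,0,0,0]
    - [0,0,80,0,0,0]
    - [0,0,80,0,0,0]
    - [0,0,80,0,0,0]

```text
clock: 3.4
tool_pos: [0.6482, -0.2216, 0.1242]
tool_rot: [2.666, -1.662, -0.007]
wrist_force: [-0.4, -0.5, -2.9]
grip_width: 0.0435
```

Request:
move_arm:
  rows:
    - [0,0,0,0,0,0]
    - [0,0,0,0,0,0]

```text
clock: 3.65
tool_pos: [0.6495, -0.2223, 0.1257]
tool_rot: [2.666, -1.662, -0.002]
wrist_force: [0.5, 0.5, -3.3]
grip_width: 0.0431
```

Request:
move_arm:
  rows:
    - [0,0,0,0,0,0]
    - [0,0,0,0,0,0]

```text
clock: 3.9
tool_pos: [0.6498, -0.2224, 0.1266]
tool_rot: [2.666, -1.662, 0.0]
wrist_force: [0.0, 0.9, -2.9]
grip_width: 0.0435
```

```bash
python3 - <<'E'
from h import *
F=[]
for i in range(3):
    o=monitor.get_obs();F.append(o["wrist_force"].round(2));
    P=pose("wrist",o);p,d=cams.snapshot("wrist")
print(F,o["effort"],o["tool_pos"],o["clock"]);cv2.imwrite("pics/w2.png",p[:,:,::-1])
X=cloud(P,d);z=X[...,2];h=o["tool_pos"][2]+.019+.0205
print(X[225:260:5,320])
E
```

```text
[array([ 0.01,  0.9 , -2.95]), array([-0.15,  0.83, -2.37]), array([ 0.3 ,  0.14, -3.77])] [-3.53157215e-03 -5.26842356e+01 -1.71581626e+01  7.09763775e-02
 -1.08014233e-02 -2.43950660e-05] [ 0.64984499 -0.22245231  0.12669999] 4.0
[[ 6.51781719e-01 -2.22103837e-01  4.76203632e-04]
 [ 6.68270235e-01 -2.13605651e-01  8.20586384e-02]
 [ 6.68483344e-01 -2.13448142e-01  9.35982256e-02]
 [ 6.68621470e-01 -2.13333639e-01  1.03807925e-01]
 [ 6.68390146e-01 -2.13411074e-01  1.11854691e-01]
 [ 6.68436916e-01 -2.13350326e-01  1.20145445e-01]
 [ 6.68693495e-01 -2.13186208e-01  1.28425903e-01]]
```

View pics/w2.png

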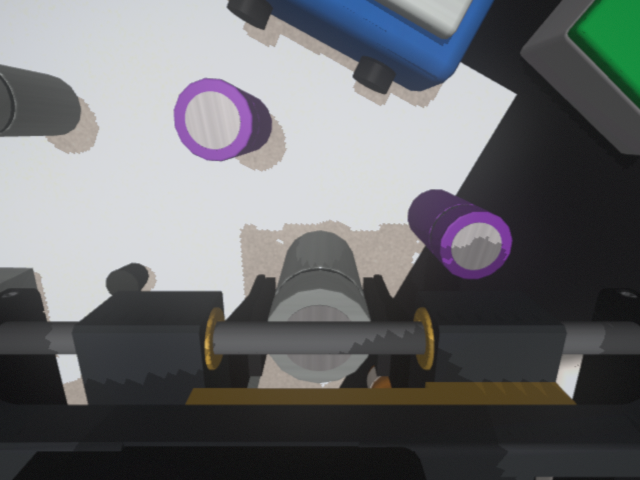

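The can is held at about (320,340) and weighs about 3.05 N, roughly 310 g, so it is the filled one and goes to the square. I move to a viewpoint just short of the square holder.

Request:
move_arm:
  rows:
    - [-246,203,0,0,0,0]
    - [-246,203,0,0,0,0]
    - [-246,203,0,0,0,0]
    - [-246,203,0,0,0,0]
    - [-246,203,0,0,0,0]
    - [-246,203,0,0,0,0]
    - [-246,203,0,0,0,0]
    - [-246,203,0,0,0,0]

```text
clock: 5.05
tool_pos: [0.4065, -0.0207, 0.1271]
tool_rot: [-2.665, 1.662, -0.007]
wrist_force: [0.9, -0.3, -4.0]
grip_width: 0.0433
```

```bash
cat > well.py <<'E'
from h import *
import sys
tag=sys.argv[1]; g=np.array(eval(sys.argv[2]))
o=monitor.get_obs();print(o["tool_pos"],o["tool_rot"],o["wrist_force"],o["clock"])
P=pose("wrist",o);p,d=cams.snapshot("wrist");cv2.imwrite(f"pics/{tag}.png",p[:,:,::-1])
X=cloud(P,d);z=X[...,2]
near=np.hypot(X[...,0]-g[0],X[...,1]-g[1])<.1
b=(near&(z>.037)&(z<.047)).astype(np.uint8)
cs,h=cv2.findContours(b,cv2.RETR_CCOMP,1)
for k,hh in zip(cs,h[0]):
    if len(k)>40:
        w=plane(P,k[:,0],.042)[:,:2].astype(np.float32)
        print("hole" if hh[3]>=0 else "outer",k[:,0].mean(0).round(),"rect",cv2.minAreaRect(w*1000),"circ",circ(w.astype(float)))
E
python3 well.py w3 "(.453,.006)"
```

```text
[ 0.40651891 -0.02068991  0.12710734] [-2.66469512  1.66234036 -0.00652621] [ 0.86054221 -0.29914308 -3.98583851] 5.05
outer [313. 165.] rect ((451.7359313964844, 6.329246520996094), (84.06859588623047, 84.06342315673828), 25.0899600982666) circ (array([0.45187647, 0.00638042]), np.float64(0.04816372159974206))
hole [313. 168.] rect ((452.1838684082031, 6.492637634277344), (46.40229415893555, 46.56326675415039), 71.71949005126953) circ (array([0.45221592, 0.00649896]), np.float64(0.023221494683960897))
```

View pics/w3.png

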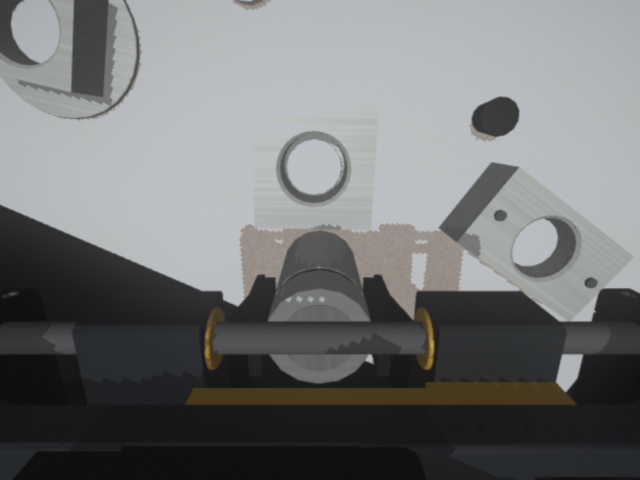

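Square well seen at (313,168). Both cameras agree within about 1.5 mm. Moving over it, low.

Request:
move_arm:
  rows:
    - [49.7,25.5,0,0,0,0]
    - [49.7,25.5,-27,0,0,0]
    - [49.7,25.5,-27,0,0,0]
    - [49.7,25.5,-27,0,0,0]
    - [49.7,25.5,-27,0,0,0]
    - [49.7,25.5,-27,0,0,0]

```text
clock: 5.85
tool_pos: [0.4537, 0.0058, 0.1002]
tool_rot: [-2.665, 1.663, -0.002]
wrist_force: [0.0, -0.3, -3.2]
grip_width: 0.0435
```

```bash
python3 - <<'E'
from h import *
o=monitor.get_obs();print(o["tool_pos"],o["wrist_force"],o["clock"])
for n in("scene","top"):
    p,d=cams.snapshot(n);
    c=p[120:300,230:410] if n=="scene" else p[240:360,260:400]
    cv2.imwrite(f"pics/{n}1.png",cv2.resize(c[:,:,::-1],None,fx=3.3,fy=3.3,interpolation=2))
E
```

```text
[0.45368778 0.0057575  0.10024329] [ 0.02414844 -0.26241119 -3.24831428] 5.85
```

View pics/scene1.png

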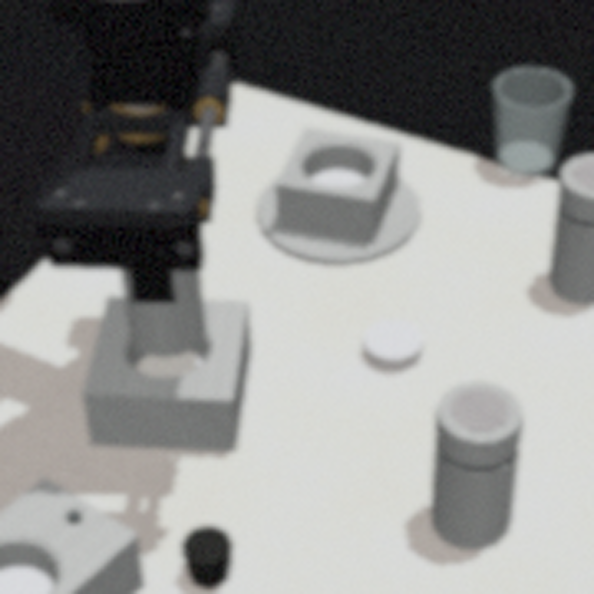

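The can hangs over the square well (scene crop about (170,350)). Lowering slowly.

Request:
move_arm:
  rows:
    - [0,0,-6,0,0,0]
    - [0,0,-9,0,0,0]
    - [0,0,-12,0,0,0]
    - [0,0,-14,0,0,0]
    - [0,0,-14,0,0,0]

```text
clock: 6.58
tool_pos: [0.4534, 0.0061, 0.0854]
tool_rot: [2.666, -1.662, -0.001]
wrist_force: [0.1, 0.2, -3.4]
grip_width: 0.0434
```

Request:
move_arm:
  rows:
    - [0,0,-4,0,0,0]
    - [0,0,-8,0,0,0]
    - [0,0,-12,0,0,0]
    - [0,0,-13,0,0,0]

```text
clock: 7.08
tool_pos: [0.4533, 0.0061, 0.0722]
tool_rot: [2.666, -1.662, -0.001]
wrist_force: [-0.1, 0.4, -3.5]
grip_width: 0.0432
```

Request:
move_arm:
  rows:
    - [0,0,-2,0,0,0]
    - [0,0,-4,0,0,0]
    - [0,0,-6,0,0,0]
    - [0,0,-8,0,0,0]
    - [0,0,-10,0,0,0]
    - [0,0,-11,0,0,0]

```text
clock: 7.82
tool_pos: [0.4539, 0.0061, 0.0616]
tool_rot: [-2.665, 1.662, -0.001]
wrist_force: [0.0, 1.1, 4.6]
grip_width: 0.0431
```

Request:
move_arm:
  rows:
    - [0,0,-1,0,0,0]
    - [0,0,-2,0,0,0]
    - [0,0,-2,0,0,0]

```text
clock: 8.2
tool_pos: [0.4538, 0.006, 0.0595]
tool_rot: [-2.666, 1.662, -0.001]
wrist_force: [0.7, 2.8, 3.6]
grip_width: 0.0434
```

Request:
move_arm:
  rows:
    - [0,0,-1,0,0,0]
    - [0,0,-1,0,0,0]

```text
clock: 8.45
tool_pos: [0.454, 0.0061, 0.0592]
tool_rot: [-2.665, 1.662, -0.002]
wrist_force: [-0.0, 3.7, 9.3]
grip_width: 0.0433
```

Request:
move_arm:
  rows:
    - [0,0,-1,0,0,0]
    - [0,0,-1,0,0,0]

```text
clock: 8.7
tool_pos: [0.4542, 0.0062, 0.059]
tool_rot: [-2.665, 1.662, -0.003]
wrist_force: [-0.7, 2.5, 18.7]
grip_width: 0.0431
```

The force rises to about 22 N at the expected home height, so the can is on the hard stop. I relieve the load, release and lift.

Request:
move_arm:
  rows:
    - [0,0,2,0,0,0]
    - [0,0,2,0,0,0]

```text
clock: 8.95
tool_pos: [0.4528, 0.006, 0.0592]
tool_rot: [2.665, -1.661, -0.002]
wrist_force: [-0.1, 1.2, 0.8]
grip_width: 0.0435
```

Request:
move_arm:
  rows:
    - [0,0,0,0,0,0]
    - [0,0,0,0,0,0]
    - [0,0,0,0,0,0]
    - [0,0,30,0,0,0]
    - [0,0,80,0,0,0]
    - [0,0,100,0,0,0]
  fingers: 66

```text
clock: 9.7
tool_pos: [0.4546, 0.0058, 0.1618]
tool_rot: [-2.665, 1.661, -0.006]
wrist_force: [0.8, 0.9, 0.0]
grip_width: 0.0661
```

Request:
move_arm:
  rows:
    - [186,-6,0,0,0,0]
    - [186,-6,0,0,0,0]
    - [186,-6,0,0,0,0]
    - [186,-6,0,0,0,0]
    - [186,-6,0,0,0,0]
    - [186,-6,0,0,0,0]

```text
clock: 10.45
tool_pos: [0.6375, 0.0004, 0.1592]
tool_rot: [2.665, -1.662, -0.004]
wrist_force: [-0.7, -0.4, 0.1]
grip_width: 0.0658
```

```bash
cat > can.py <<'E'
from h import *
import sys
o=monitor.get_obs();print(o["tool_pos"],o["wrist_force"],o["clock"])
P=pose("wrist",o);p,d=cams.snapshot("wrist");cv2.imwrite(f"pics/{sys.argv[1]}.png",p[:,:,::-1])
X=cloud(P,d);m=(X[...,2]>.078)&(X[...,2]<.092)
for k in cv2.findContours(m.astype(np.uint8),0,1)[0]:
    if len(k)>40:
        k=k[:,0];print(k.mean(0).round(),circ(plane(P,k,.085)[:,:2]))
E
python3 can.py w4
```

```text
[6.37501464e-01 3.62934438e-04 1.59246793e-01] [-0.74289039 -0.39782266  0.14567465] 10.45
[525. 249.] (array([ 0.69917591, -0.13055223]), np.float64(0.02251037600800443))
[322. 232.] (array([0.6474087 , 0.00362068]), np.float64(0.021591836326893696))
[ 18. 122.] (array([0.6264995 , 0.20932691]), np.float64(0.018132169310285988))
[611.  72.] (array([ 0.81551912, -0.11382989]), np.float64(0.03166422986648655))
```

View pics/w4.png

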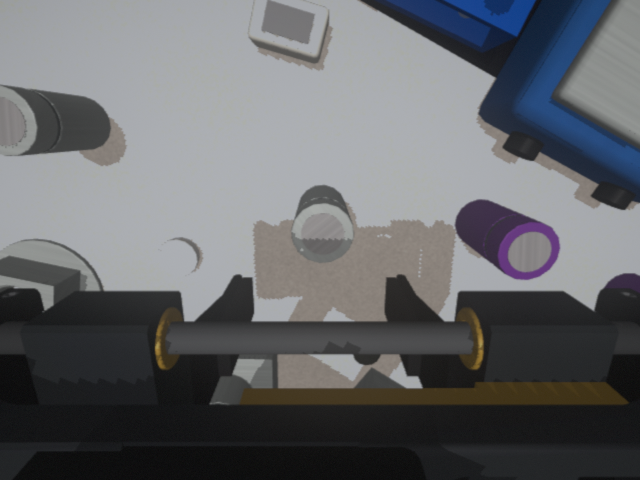

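Grey B at (322,232), wrist estimate (.647,.0036), matches the top view to 1 mm. Descend and grip.

Request:
move_arm:
  rows:
    - [8,3,-40,0,0,0]
    - [8,3,-95,0,0,0]
    - [8,3,-113,0,0,0]
    - [8,3,-113,0,0,0]
    - [8,3,-113,0,0,0]

```text
clock: 11.12
tool_pos: [0.649, 0.0028, 0.0487]
tool_rot: [-2.665, 1.661, -0.005]
wrist_force: [0.7, 0.0, 0.2]
grip_width: 0.0661
```

Request:
move_arm:
  rows:
    - [0,0,0,0,0,0]
    - [0,0,0,0,0,0]
    - [0,0,0,0,0,0]
    - [0,0,0,0,0,0]
    - [0,0,0,0,0,0]
  fingers: 30

```text
clock: 11.75
tool_pos: [0.6478, 0.003, 0.0473]
tool_rot: [-2.666, 1.662, -0.001]
wrist_force: [-0.1, 0.2, 5.1]
grip_width: 0.0434
```

Request:
move_arm:
  rows:
    - [0,0,10,0,0,0]
    - [0,0,45,0,0,0]
    - [0,0,80,0,0,0]
    - [0,0,80,0,0,0]
    - [0,0,80,0,0,0]
    - [0,0,80,0,0,0]
    - [0,0,80,0,0,0]

```text
clock: 12.62
tool_pos: [0.6465, 0.0032, 0.1249]
tool_rot: [2.665, -1.662, -0.004]
wrist_force: [0.5, 0.4, -6.0]
grip_width: 0.0434
```

```bash
cat > weigh.py <<'E'
from h import *
import sys
F=[]
for i in range(6):
    o=monitor.get_obs();F.append(o["wrist_force"][2])
    if i<5: P=pose("wrist",o);p,d=cams.snapshot("wrist")
print(np.round(F,2),np.mean(F),o["effort"].round(2),o["tool_pos"],o["clock"]);cv2.imwrite(f"pics/{sys.argv[1]}.png",p[:,:,::-1])
X=cloud(P,d);t=o["tool_pos"];q=X[230:262,318:323].reshape(-1,3)
q=q[q[:,2]>.07]-t;print("front perp",np.median(q[:,:2]@[.899,.439]),"(can centre = that - .022)")
E
python3 weigh.py w5
```

```text
[-6.02 -5.06 -5.09 -5.53 -6.37 -5.95] -5.6679549533648865 [-0.000e+00 -5.108e+01 -1.668e+01  6.000e-02 -3.000e-02 -0.000e+00] [0.64744903 0.00306543 0.12634275] 12.875
front perp 0.020782773405037005 (can centre = that - .022)
```

About 5.67 N, roughly 580 g, so B is the solid one and goes to the disc holder.

Request:
move_arm:
  rows:
    - [-239,182,0,0,0,0]
    - [-239,182,0,0,0,0]
    - [-239,182,0,0,0,0]
    - [-239,182,0,0,0,0]
    - [-239,182,0,0,0,0]
    - [-239,182,0,0,0,0]
    - [-239,182,0,0,0,0]
    - [-239,182,0,0,0,0]

```text
clock: 13.88
tool_pos: [0.4107, 0.1848, 0.127]
tool_rot: [-2.663, 1.663, -0.004]
wrist_force: [0.2, -0.4, -5.2]
grip_width: 0.0435
```

Request:
move_arm:
  rows:
    - [0,0,0,0,0,0]

```text
clock: 14.0
tool_pos: [0.4097, 0.1846, 0.1267]
tool_rot: [-2.664, 1.664, -0.001]
wrist_force: [-0.2, 0.8, -5.2]
grip_width: 0.0432
```

```bash
python3 well.py w6 "(.454,.208)"
```

```text
[0.40974755 0.18455312 0.12669031] [-2.66411889e+00  1.66373967e+00 -1.23013530e-03] [-0.17451425  0.8074588  -5.23915868] 14.0
outer [315. 172.] rect ((452.3994445800781, 208.6649169921875), (66.06826782226562, 66.04733276367188), 13.071683883666992) circ (array([0.45251818, 0.20871743]), np.float64(0.037719939998334964))
hole [315. 173.] rect ((452.96331787109375, 209.03915405273438), (46.584781646728516, 46.29703140258789), 71.85979461669922) circ (array([0.45294147, 0.20885973]), np.float64(0.023215210731639947))
```

View pics/w6.png

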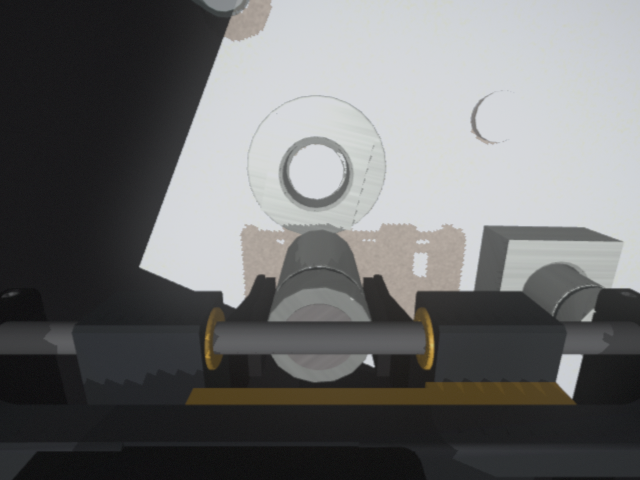

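Request:
move_arm:
  rows:
    - [45,23.5,0,0,0,0]
    - [45,23.5,-27,0,0,0]
    - [45,23.5,-27,0,0,0]
    - [45,23.5,-27,0,0,0]
    - [45,23.5,-27,0,0,0]
    - [45,23.5,-27,0,0,0]

```text
clock: 14.8
tool_pos: [0.4538, 0.2085, 0.1003]
tool_rot: [-2.665, 1.662, -0.001]
wrist_force: [0.3, -0.2, -6.5]
grip_width: 0.0434
```

Request:
move_arm:
  rows:
    - [0,0,-6,0,0,0]
    - [0,0,-9,0,0,0]
    - [0,0,-12,0,0,0]
    - [0,0,-14,0,0,0]
    - [0,0,-14,0,0,0]

```text
clock: 15.42
tool_pos: [0.4534, 0.2086, 0.0854]
tool_rot: [2.666, -1.662, -0.0]
wrist_force: [1.0, -0.3, -4.8]
grip_width: 0.0433
```

Request:
move_arm:
  rows:
    - [0,0,-4,0,0,0]
    - [0,0,-8,0,0,0]
    - [0,0,-12,0,0,0]
    - [0,0,-13,0,0,0]

```text
clock: 15.92
tool_pos: [0.4534, 0.2086, 0.0722]
tool_rot: [2.666, -1.662, -0.001]
wrist_force: [-0.1, -0.3, -5.7]
grip_width: 0.0435
```

Request:
move_arm:
  rows:
    - [0,0,-2,0,0,0]
    - [0,0,-4,0,0,0]
    - [0,0,-6,0,0,0]
    - [0,0,-8,0,0,0]
    - [0,0,-10,0,0,0]
    - [0,0,-11,0,0,0]

```text
clock: 16.68
tool_pos: [0.4541, 0.2088, 0.0617]
tool_rot: [-2.665, 1.662, -0.001]
wrist_force: [0.8, 1.1, 2.2]
grip_width: 0.0429
```

Request:
move_arm:
  rows:
    - [0,0,-1,0,0,0]
    - [0,0,-2,0,0,0]
    - [0,0,-3,0,0,0]
    - [0,0,-3,0,0,0]

```text
clock: 17.18
tool_pos: [0.4543, 0.2088, 0.0593]
tool_rot: [-2.665, 1.661, -0.002]
wrist_force: [0.5, 2.0, 8.3]
grip_width: 0.043
```

Request:
move_arm:
  rows:
    - [0,0,-1,0,0,0]
    - [0,0,-1,0,0,0]

```text
clock: 17.42
tool_pos: [0.4545, 0.209, 0.0592]
tool_rot: [-2.664, 1.661, -0.003]
wrist_force: [-0.7, 2.0, 15.0]
grip_width: 0.0432
```

Hard stop again, at about 20 N. Relieve, release and lift.

Request:
move_arm:
  rows:
    - [0,0,2,0,0,0]
    - [0,0,2,0,0,0]

```text
clock: 17.68
tool_pos: [0.453, 0.2084, 0.0594]
tool_rot: [2.665, -1.661, -0.001]
wrist_force: [0.5, 0.5, 1.0]
grip_width: 0.0432
```

Request:
move_arm:
  rows:
    - [0,0,0,0,0,0]
    - [0,0,0,0,0,0]
    - [0,0,0,0,0,0]
    - [0,0,30,0,0,0]
    - [0,0,80,0,0,0]
    - [0,0,100,0,0,0]
  fingers: 66

```text
clock: 18.42
tool_pos: [0.4547, 0.2088, 0.162]
tool_rot: [-2.664, 1.661, -0.005]
wrist_force: [0.5, -0.1, 0.5]
grip_width: 0.0659
```

Request:
move_arm:
  rows:
    - [163,7,0,0,0,0]
    - [163,7,0,0,0,0]
    - [163,7,0,0,0,0]
    - [163,7,0,0,0,0]
    - [163,7,0,0,0,0]
    - [163,7,0,0,0,0]
    - [163,7,0,0,0,0]

```text
clock: 19.3
tool_pos: [0.6154, 0.2157, 0.1598]
tool_rot: [2.666, -1.661, -0.001]
wrist_force: [0.3, -0.9, 1.1]
grip_width: 0.066
```

```bash
python3 can.py w7
```

```text
[0.61542368 0.2157416  0.15979545] [ 0.2894831  -0.92701736  1.0892011 ] 19.3
[231. 398.] (array([0.46791627, 0.22405258]), np.float64(0.00801919375942738))
[321. 232.] (array([0.6246426 , 0.21915435]), np.float64(0.02155258522899749))
[474.  12.] (array([0.77915245, 0.19529506]), np.float64(0.017355641325817))
```

View pics/w7.png

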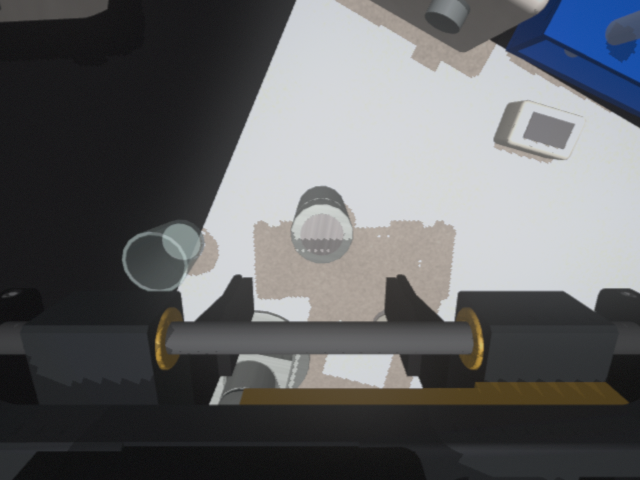

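Grey A at (321,232); the beaker at (160,255) is well clear of the fingers. Descend and grip.

Request:
move_arm:
  rows:
    - [8,3,-40,0,0,0]
    - [8,3,-95,0,0,0]
    - [8,3,-113,0,0,0]
    - [8,3,-113,0,0,0]
    - [8,3,-113,0,0,0]

```text
clock: 19.98
tool_pos: [0.6261, 0.2189, 0.0486]
tool_rot: [-2.664, 1.661, -0.004]
wrist_force: [0.5, -0.4, 1.1]
grip_width: 0.0661
```

Request:
move_arm:
  rows:
    - [0,0,0,0,0,0]
    - [0,0,0,0,0,0]
    - [0,0,0,0,0,0]
    - [0,0,0,0,0,0]
    - [0,0,0,0,0,0]
  fingers: 30

```text
clock: 20.6
tool_pos: [0.625, 0.2186, 0.0473]
tool_rot: [-2.665, 1.662, -0.001]
wrist_force: [0.2, -1.2, 4.9]
grip_width: 0.0433
```

Request:
move_arm:
  rows:
    - [0,0,10,0,0,0]
    - [0,0,45,0,0,0]
    - [0,0,80,0,0,0]
    - [0,0,80,0,0,0]
    - [0,0,80,0,0,0]
    - [0,0,80,0,0,0]
    - [0,0,80,0,0,0]

```text
clock: 21.48
tool_pos: [0.6236, 0.2184, 0.1251]
tool_rot: [2.664, -1.661, -0.003]
wrist_force: [0.1, -0.1, -1.0]
grip_width: 0.0431
```

```bash
python3 weigh.py w8
```

```text
[-1.02 -1.67 -1.64 -1.45 -1.69 -2.11] -1.598776697981948 [ -0.   -49.58 -15.97   0.05  -0.06  -0.  ] [0.62441702 0.21855609 0.1263003 ] 21.725
front perp 0.020632040482577087 (can centre = that - .022)
```

About 1.6 N, roughly 163 g, so A is the empty one and goes to the oblong. I route around the seated can.

Request:
move_arm:
  rows:
    - [-8,-60,0,0,0,0]
    - [-16,-120,0,0,0,0]
    - [-24,-180,0,0,0,0]
    - [-32,-240,0,0,0,0]
    - [-44,-300,0,0,0,0]
    - [-75,-345,0,0,0,0]
    - [-125,-376,0,0,0,0]
    - [-174,-407,0,0,0,0]

```text
clock: 22.72
tool_pos: [0.4494, -0.1899, 0.1269]
tool_rot: [2.666, -1.662, 0.002]
wrist_force: [-0.2, -1.1, -2.7]
grip_width: 0.0429
```

Request:
move_arm:
  rows:
    - [-19,-5,0,0,0,0]
    - [-19,-5,0,0,0,0]
    - [-19,-5,0,0,0,0]
    - [-19,-5,0,0,0,0]

```text
clock: 23.22
tool_pos: [0.433, -0.1931, 0.1267]
tool_rot: [-2.667, 1.659, -0.002]
wrist_force: [1.1, -0.4, -1.2]
grip_width: 0.0433
```

```bash
python3 well.py w9 "(.476,-.171)"
```

```text
[ 0.43300381 -0.19310625  0.1267179 ] [-2.66745934e+00  1.65949654e+00 -2.32303930e-03] [ 1.13904155 -0.38844975 -1.22807213] 23.225
outer [316. 174.] rect ((474.8280029296875, -172.39398193359375), (116.10722351074219, 66.01049041748047), 81.72203063964844) circ (array([ 0.47568657, -0.17171492]), np.float64(0.05186640486668641))
hole [319. 176.] rect ((475.35247802734375, -171.92721557617188), (46.783058166503906, 46.69459915161133), 72.58157348632812) circ (array([ 0.47539307, -0.17213068]), np.float64(0.02324530357073003))
```

View pics/w9.png

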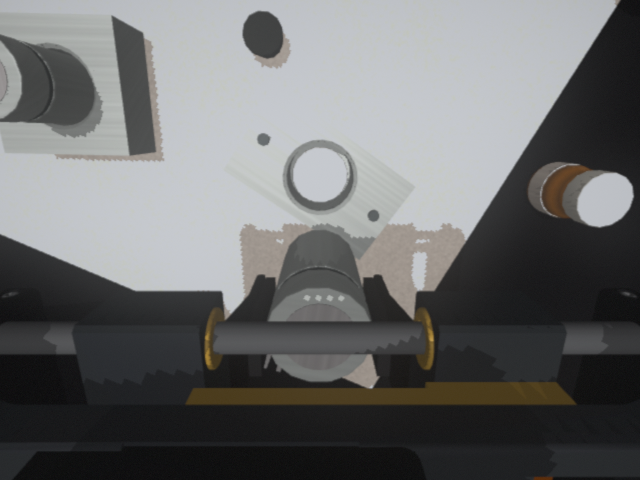

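Oblong well at (319,175), both views consistent. Same insertion procedure.

Request:
move_arm:
  rows:
    - [44.5,21.3,0,0,0,0]
    - [44.5,21.3,-27,0,0,0]
    - [44.5,21.3,-27,0,0,0]
    - [44.5,21.3,-27,0,0,0]
    - [44.5,21.3,-27,0,0,0]
    - [44.5,21.3,-27,0,0,0]

```text
clock: 24.02
tool_pos: [0.4762, -0.1725, 0.1003]
tool_rot: [-2.665, 1.663, -0.002]
wrist_force: [-0.9, 0.2, -1.5]
grip_width: 0.0434
```

Request:
move_arm:
  rows:
    - [0,0,-6,0,0,0]
    - [0,0,-9,0,0,0]
    - [0,0,-12,0,0,0]
    - [0,0,-14,0,0,0]
    - [0,0,-14,0,0,0]

```text
clock: 24.65
tool_pos: [0.4759, -0.1721, 0.0854]
tool_rot: [2.666, -1.662, -0.001]
wrist_force: [-0.6, 0.4, -1.3]
grip_width: 0.0433
```

Request:
move_arm:
  rows:
    - [0,0,-4,0,0,0]
    - [0,0,-8,0,0,0]
    - [0,0,-12,0,0,0]
    - [0,0,-13,0,0,0]

```text
clock: 25.15
tool_pos: [0.4758, -0.172, 0.0722]
tool_rot: [-2.666, 1.662, 0.001]
wrist_force: [0.2, -0.5, -1.3]
grip_width: 0.0433
```

Request:
move_arm:
  rows:
    - [0,0,-2,0,0,0]
    - [0,0,-4,0,0,0]
    - [0,0,-6,0,0,0]
    - [0,0,-8,0,0,0]
    - [0,0,-10,0,0,0]
    - [0,0,-11,0,0,0]

```text
clock: 25.9
tool_pos: [0.4761, -0.1722, 0.0624]
tool_rot: [-2.666, 1.662, -0.001]
wrist_force: [-0.9, 1.2, 6.5]
grip_width: 0.0432
```

Request:
move_arm:
  rows:
    - [0,0,-1,0,0,0]
    - [0,0,-2,0,0,0]
    - [0,0,-3,0,0,0]
    - [0,0,-3,0,0,0]

```text
clock: 26.4
tool_pos: [0.4761, -0.1722, 0.0594]
tool_rot: [-2.666, 1.662, -0.001]
wrist_force: [-0.6, 0.2, 5.3]
grip_width: 0.0429
```

Request:
move_arm:
  rows:
    - [0,0,-1,0,0,0]
    - [0,0,-1,0,0,0]

```text
clock: 26.65
tool_pos: [0.4761, -0.1722, 0.0591]
tool_rot: [2.666, -1.662, 0.001]
wrist_force: [-1.7, 0.5, 12.5]
grip_width: 0.0435
```

Request:
move_arm:
  rows:
    - [0,0,-1,0,0,0]
    - [0,0,-1,0,0,0]

```text
clock: 26.9
tool_pos: [0.4762, -0.1721, 0.059]
tool_rot: [-2.666, 1.662, -0.002]
wrist_force: [-3.6, 0.7, 19.5]
grip_width: 0.0434
```

Request:
move_arm:
  rows:
    - [0,0,2,0,0,0]
    - [0,0,2,0,0,0]

```text
clock: 27.15
tool_pos: [0.4765, -0.1724, 0.0592]
tool_rot: [-2.666, 1.662, -0.002]
wrist_force: [-0.4, 0.8, 7.8]
grip_width: 0.043
```

Request:
move_arm:
  rows:
    - [0,0,0,0,0,0]
    - [0,0,0,0,0,0]
    - [0,0,0,0,0,0]
    - [0,0,30,0,0,0]
    - [0,0,80,0,0,0]
    - [0,0,130,0,0,0]
  fingers: 66

```text
clock: 27.9
tool_pos: [0.4756, -0.1719, 0.1894]
tool_rot: [-2.666, 1.662, 0.002]
wrist_force: [0.1, -0.2, 0.3]
grip_width: 0.0659
```

Request:
move_arm:
  rows:
    - [-60,-180,40,0,0,0]
    - [-60,-180,40,0,0,0]
    - [-60,-180,40,0,0,0]
    - [-60,-180,40,0,0,0]
    - [-60,-180,40,0,0,0]
    - [-60,-180,40,0,0,0]

```text
clock: 28.65
tool_pos: [0.416, -0.3501, 0.2279]
tool_rot: [-2.666, 1.66, 0.004]
wrist_force: [-0.1, -0.3, -0.2]
grip_width: 0.066
```

```bash
python3 - <<'E'
from h import *
o=monitor.get_obs();print(o["clock"],o["wrist_force"])
for n in ["scene","top"]:
    p,d=cams.snapshot(n); cv2.imwrite(f"pics/{n}9.png",p[:,:,::-1])
    P=pose(n);X=cloud(P,d)
    for k,g in dict(sq=(.4532,.0060),disc=(.4532,.2080),ob=(.476,-.1715)).items():
        m=(np.hypot(X[...,0]-g[0],X[...,1]-g[1])<.035)&(X[...,2]>.088)&(X[...,2]<.112)
        c=cv2.findContours(m.astype(np.uint8),0,1)[0]
        if not c: print(n,k,"none");continue
        c=max(c,key=len)[:,0]; print(n,k,m.sum(),"z med/p5/p95",np.percentile(X[m][:,2],[50,5,95]).round(4),circ(plane(P,c,.097)[:,:2]))
# change of bystanders in top view
a=np.load("top0.npz")["p"].astype(int); df=np.abs(a-p).max(2)
for n,(u,v) in dict(dish=(276,248),stopper=(377,250),jar=(508,247),beaker=(160,250),forceps=(433,350),timer=(285,141)).items(): print(n,(df[v-14:v+15,u-14:u+15]>40).mean().round(3))
E
```

```text
28.65 [-0.14284905 -0.29788284 -0.20959109]
scene sq 367 z med/p5/p95 [0.0962 0.0898 0.0981] (array([0.456459  , 0.00171095]), np.float64(0.023631162277015588))
scene disc 255 z med/p5/p95 [0.0962 0.0897 0.0984] (array([0.45710444, 0.20273107]), np.float64(0.024049947468254743))
scene ob 537 z med/p5/p95 [0.0965 0.0907 0.0981] (array([ 0.47964464, -0.17497016]), np.float64(0.0228355161878985))
top sq 477 z med/p5/p95 [0.0956 0.0935 0.0981] (array([0.45257754, 0.006922  ]), np.float64(0.020923525067723225))
top disc 484 z med/p5/p95 [0.0957 0.0927 0.0981] (array([0.45333135, 0.20827624]), np.float64(0.021319425705429548))
top ob 486 z med/p5/p95 [0.0954 0.093  0.0977] (array([ 0.4762464 , -0.17036953]), np.float64(0.02106468104175328))
dish 0.0
stopper 0.0
jar 0.0
beaker 0.0
forceps 0.0
timer 0.0
```

View pics/scene9.png

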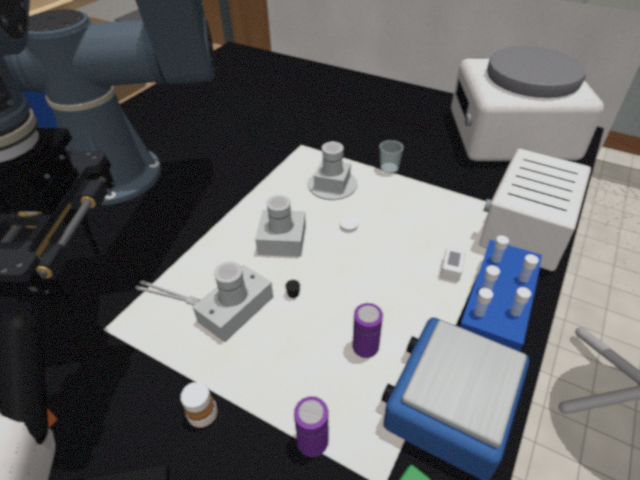

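View pics/top9.png

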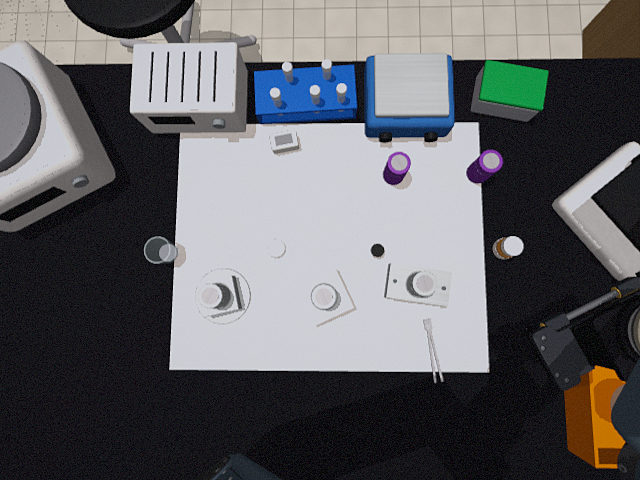

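All three cans stand upright in the right wells with tops at about 0.097 m, and the bystanders' pixels are unchanged. Handing in.

```bash
python3 -c "
from workcell import env
print(env.sign_off())"
```

```text
the job is handed in; nothing more can be done
None
```

I weighed all three canisters in the gripper, seated each in its holder and handed the job in at about 29 s. No verdict is reported.

| Canister | Weight in the hand | Class | Holder | Push at the stop |
|---|---|---|---|---|
| A | 1.6 N (about 163 g) | empty | oblong | about 21 N |
| B | 5.7 N (about 580 g) | solid | round foot | about 20 N |
| C | 3.05 N (about 310 g) | filled | square | about 22 N |

- **Fully home:** each canister went down until the force rose sharply with the gripper at the expected home height. The push figures add the canister's weight to the last wrist reading of each push; all are below the 40 N limit.
- **Final top view:** the canister tops read 95.4–95.7 mm. This camera read about 1.7 mm low on the standing canisters, so that fits the 97 mm of a seated one. Each was within about 1 mm of its well's axis.
- **Bystanders and gripper:** the picture patches around the bystanders had not changed, and the gripper was clear with near-zero wrist force.
- **Disagreement:** the scene camera put the canister centres 4–6 mm away from the top camera's values. I put this down to its slanted view, which includes part of the canister's side in the outline. I relied on the top view and the arm's own position instead.

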